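Load the pocket scales into the hand-out chute

TASK

Put both pocket scales from the wooden rack into the sloping hand-out chute, one after the other, pan end first and lying on their backs with the pan up, between the two aluminium side guides. They must end up lying flat on the bed, the first fully down against the end stop and the second resting against the first. The guides slide sideways and were left somewhere off centre, so feel for them, and leave the beaker, weighing boat and goggles where they are.

Things in the scene. Friction and masses are not known exactly. Their poses are not given: they have to be found in the camera images.
- scale_a_center (a point): Black pocket scale 90 x 56 x 16 mm, 120 g; point: box centre. z along the length to the display end (up in the rack), y across, -x out of the pan face, where a steel pan 42 x 46 stands 2 mm proud, 8 to 54 mm from the pan end. The 36 mm at the display end is flat on both faces. Stands in either rack pocket, pan end down, pan facing the robot.
- scale_b_center (a point): The other scale, identical in shape, size and axes (point: box centre; z to the display end, -x out of the pan face; -x side has the pan, +x is the plain back). Stands in the other rack pocket, pan end down, pan away from the robot.
- rack: Fixed plywood rack. Origin: centre of its underside, on the bench; z up. Two open pockets centred 50 mm either side of the origin along y, each 22 (x) by 60 mm (y) inside; floor 10 mm and rim 46 mm above the bench, so a standing scale's top is at 100 mm.
- channel: Fixed sloping bed, 52 degrees below level, descending away from the robot. Origin: on its surface, middle of the upper (mouth) edge, 200 mm above the bench. x down the slope, y level across, z square out of the bed. 100 mm wide, 4 thick, cheeks 16 high at y = +-46 to 50. Beyond the mouth edge (x < 0) there is no bed: a finger may pass under a scale there.
- end_stop (a point): Middle of the end stop's upper face where it meets the bed, at x = 205 mm of the bed's frame; a bar 16 mm high across the bed. A scale let go at the mouth between the guides usually slides down by itself; if it sticks, nudge its upper end down the slope.
- chute: Chute's white frame; origin: underside, on the bench, 60 mm ahead of the mouth. The bed carries a rigid pair of aluminium side guides: walls 4 thick, 28.5 high, 60 apart inside, from bed x = 0 to 195 mm. Their centre line is unreported, anywhere from -10 to +10 mm in bed y. They stay put under 20 N.
- mouth (a point): Middle of the mouth edge (bed origin). The guide on the +y side alone reaches out 40 mm past the mouth (bed x = -40 to 0), an ear to feel for, inner face 30 mm to +y of the guides' centre line. Lips reach 10 mm inwards from both guides, bed x = 5 to 120, underside 26 mm off the bed; a strap crosses above, so scales go in only endwise.
- beaker: Bystander: glass beaker, 68 mm wide, 95 mm tall, origin under its centre.
- boat: Bystander: white plastic weighing boat, 85 x 85 x 20 mm, origin under its centre.
- goggles: Bystander: green safety goggles standing on their rim, lens arc about 130 mm across (y) and 78 mm tall, strap reaching 88 mm from the origin along +x; origin at the bottom, amid them.
Not all that is in view belongs to the job. Leave any pink or red look-alike of the part that bears scale_b_center alone. What is shaped like the part that bears scale_a_center but orange or pink is not meant.

How it is judged:
At the end, for the whole second after the job is handed in: Both scales at rest on the bed, pan up, pan end down the slope (within 0.15 rad of bed plane and direction), centres 3 to 14 mm off the bed and within 18 mm of its middle line: one 150 to 168 mm down from the mouth edge (at the stop: 160), the other 58 to 80 mm (touching: 70) (angle between each of scale_a_center, scale_b_center's own x axis and vertical above 2.05 rad and angle between each of scale_a_center, scale_b_center's own z axis and vertical below 0.85 rad and angle between the x axis of each of scale_a_center, scale_b_center and the z axis of channel, either way round below 0.15 rad and angle between the z axis of each of scale_a_center, scale_b_center and the x axis of channel, either way round below 0.15 rad and linear speed of each of scale_a, scale_b below 0.02 m/s and ((x of scale_a_center in the frame of channel between 0.15 and 0.168 m and z of scale_a_center in the frame of channel between 0.003 and 0.014 m and y of scale_a_center in the frame of channel between -0.018 and 0.018 m and x of scale_b_center in the frame of channel between 0.058 and 0.08 m and z of scale_b_center in the frame of channel between 0.003 and 0.014 m and y of scale_b_center in the frame of channel between -0.018 and 0.018 m) or (x of scale_b_center in the frame of channel between 0.15 and 0.168 m and z of scale_b_center in the frame of channel between 0.003 and 0.014 m and y of scale_b_center in the frame of channel between -0.018 and 0.018 m and x of scale_a_center in the frame of channel between 0.058 and 0.08 m and z of scale_a_center in the frame of channel between 0.003 and 0.014 m and y of scale_a_center in the frame of channel between -0.018 and 0.018 m))).
It fails at once if the beaker is moved more than 20 mm (distance of beaker from where it was at the start of the episode above 0.02 m).
It fails at once if the boat is moved more than 20 mm (distance of boat from where it was at the start of the episode above 0.02 m).
It fails at once if the goggles is moved more than 20 mm (distance of goggles from where it was at the start of the episode above 0.02 m).
It also fails if it takes over 69 s, if anything falls off the work surface, if the arm or the gripper's body presses on something with over 40 N, if the wrist force passes 120 N, or if a joint passes its speed limit or range.

ROBOT

A 7-joint arm with a two-finger parallel gripper is mounted at the origin on the work surface. World frame = base frame: x ahead of the robot, y to its left, z up, the work surface at z = 0. Lengths are in m, angles in rad, forces in N, time in s.
With the tool pointing down it reaches from about 0.4 to 0.9 m from the base axis. Payload 5.5 kg.
Tool frame: the origin (TCP) lies on the mounting face of the last link; the fingertips stand 178 mm ahead of it and the grasp point (between the pads) lies 159 mm ahead of it; y points along the fingers, z is the direction in which the jaws open and shut, and the axes are right-handed (so a half turn about y gives the same grasp; the last joint's range is limited). The gripper opens to 92 mm and grips with 3 to 60 N. Pads are 19 mm wide; open, the fingers measure 130 mm over their backs; the gripper's body (75 mm by 190 mm) begins 47 mm behind the grasp point.
Start: joints at [-0.981, 0.501, -0.427, 1.55, 0.221, 1.138, -0.21], TCP at [0.209, 0.616, 0.405] pointing down, gripper open.
Joint ranges: [-2.88, 2.88], [-0.31, 2.03], [-1.54, 1.56], [0.2, 2.42], [-1.41, 4.55], [0.19, 2.02], [-2.57, 2.57]. Speed limits (rad/s): [2.57, 2.57, 3.14, 3.14, 3.14, 3.14, 3.14].

INTERFACE

Orientations are given as a unit quaternion [x, y, z, w].
In Python, from station import ctrl gives the robot as it stands.
- The arm moves only by the tool jog_arm, never from a script. Its argument "commands" is a list of rows, each a list of 5 numbers: the opening, from 0 (shut) to 1 (fully open), then the shift along the world's x, y, z scaled (see below), then the turn about the world's z scaled (see below). In form: [[fingers, x, y, z, twist], ...]. A call has 1 to 12 rows; each row is the pose to reach, as a shift and turn from the pose measured when the call began; what a row does not reach only later rows make up. The controller multiplies each number of a shift by 0.12 m and each number of a turn by 90 degrees. A row lasts 1/10 s, in which the tool goes at most 50 mm and 8.59 degrees, less where a joint would pass 70% of its speed; a pose out of reach is approached as far as the arm can. A call with a number of a shift or a turn outside -1 to 1 is refused whole. A call with a gripper value outside its range is refused whole. The fingers move at their own pace and stop on an object; the grip force is fixed at half the most. Time passes only in rows, so rows that repeat a pose let the fingers close. It gives the time, the measured TCP pose, the force and the opening at its end, in the units of the state.
- ctrl.get_obs(): the state, without advancing time (a new reading comes with each control period).
- ctrl.get_image(name): name is "scene" or "top" or "wrist"; returns a dict with "image" (384x512x3 uint8, red, green, blue), "depth" (384x512 float32, m along the optical axis (not along the pixel's ray), 0 where there is no reading), "fov_y" (degrees; the focal length in pixels is half the picture's height over the tangent of half this angle, whatever the lens; pixels are square), "cx", "cy" (the principal point, pixels), "view" (4x4, takes a point from world to camera coordinates). Camera axes: x right, y down, z forward; pixel columns grow to the right and rows downward; lengths in m; the calibration is good to about 2 mm. A picture is of the moment at which its call begins.
- ctrl.sign_off(): hands the job in, once; it reports no verdict.
Trained networks look in a picture, given as the dict that the camera call returned (one of the last four; its "shot" number tells which), for a name from the list of things; names that differ only in an ending like _2 or _b are one class to them, and where a whole thing is asked for, a point or a joint stands for the part that bears it (a point fixed in the world has none). Each returns a list of dicts, best first, with "score" (0 to 1); they miss things now and then, are a little off and sometimes report something else, mostly with a low value. They report only what shows in the picture. A call takes as long as a camera call. They do not tell look-alikes from the thing itself.
- ctrl.recognise(picture, label): "bbox" ([left, top, right, bottom] in pixels, round what is visible of it).
- ctrl.tip_of(picture, label): "location" ([column, row] in pixels: a listed point, or the origin of a listed thing).
The state is a dict: "clock": time; "q": joint angles; "dq": joint speeds; "joint_efforts": joint torques, N m; "position": TCP position; "eef_rot": TCP orientation; "ft_force": force on the tool from outside, world axes, zero at the start; "wrist_torque": the same for the moment, N m; "opening": finger opening in m.
Only numpy, scipy, OpenCV 4.12 (cv2) and the standard library are available. Lean on these libraries where they do the work, as an engineer would, in place of code of your own. Each camera call takes 0.05 s, during which the arm holds its last target. There are 200 camera calls.

## Working session

There is one attempt and no reset: what is moved stays moved. The work goes in short steps, Python scripts to look and compute and a tool call to move; the robot and the scene stay as the last step left them, time stands still between calls to the robot, and variables do not carry over. Pictures are saved under pics/ and viewed, about 8 in all and at most 12, crops included, and the job is handed in when it is done.

Besides the shell and the picture viewer there is one more tool, called after "Emit:" by a JSON object that holds its "api" and its "payload". jog_arm: Moves the arm, as the interface text tells. Its arguments: {"type":"object","properties":{"commands":{"type":"array","items":{"type":"array","items":{"type":"number","minimum":-1,"maximum":1}}}},"required":["commands"]}

```bash
mkdir -p pics; ls
cat > h.py <<'E'
import numpy as np,cv2
from station import ctrl
from scipy.spatial.transform import Rotation as R
def K(p):
    h=p["image"].shape[0]; f=h/2/np.tan(np.radians(p["fov_y"])/2); return f,p["cx"],p["cy"]
def world(p,u,v,d=None):
    f,cx,cy=K(p)
    if d is None:
        w=p["depth"][int(v)-1:int(v)+2,int(u)-1:int(u)+2]; d=np.median(w[w>0]) if (w>0).any() else np.nan
    return (np.linalg.inv(p["view"])@[(u-cx)/f*d,(v-cy)/f*d,d,1])[:3]
def cloud(p):
    f,cx,cy=K(p); v,u=np.mgrid[:384,:512]; d=p["depth"]
    c=np.stack([(u-cx)/f*d,(v-cy)/f*d,d,np.ones_like(d)],-1)@np.linalg.inv(p["view"]).T
    c=c[...,:3]; c[d<=0]=np.nan; return c
def pix(p,X):
    f,cx,cy=K(p); c=p["view"]@np.r_[X,1]; return c[0]/c[2]*f+cx,c[1]/c[2]*f+cy
def save(p,n,crop=None,s=1):
    im=p["image"][...,::-1]
    if crop: im=im[crop[1]:crop[3],crop[0]:crop[2]]
    cv2.imwrite("pics/"+n,cv2.resize(im,None,fx=s,fy=s))
E
python3 - <<'E'
from h import *
np.set_printoptions(precision=3,suppress=True)
o=ctrl.get_obs(); print(o)
ims=[]
for n in("scene","top"):
    p=ctrl.get_image(n); ims.append(p["image"]); np.savez(n+"0.npz",**{k:np.array(v) for k,v in p.items()})
    print(n,np.linalg.inv(p["view"])[:3,3])
    for l in("scale_a_center","scale_b_center","rack","channel","end_stop","chute","mouth","beaker","boat","goggles"):
        for r in ctrl.tip_of(p,l)[:3]:
            u,v=r["location"]; print(l,round(r["score"],2),np.round([u,v]),world(p,min(max(u,1),510),min(max(v,1),382)))
cv2.imwrite("pics/a.png",cv2.resize(np.hstack(ims),(800,300))[...,::-1]); cv2.imwrite("pics/s0.png",cv2.resize(ims[0],(800,600))[...,::-1]);cv2.imwrite("pics/t0.png",cv2.resize(ims[1],(800,600))[...,::-1])
E
```

```text
pics
{'clock': 0.0, 'q': array([-0.981,  0.502, -0.427,  1.551,  0.221,  1.138, -0.21 ]), 'dq': array([ 0.   ,  0.001, -0.   , -0.001, -0.003,  0.001, -0.001]), 'joint_efforts': array([ -0.002, -56.659,  -5.818, -27.912,  -0.069,   0.031,   0.   ]), 'position': array([0.209, 0.615, 0.404]), 'eef_rot': array([ 0.698, -0.115,  0.115, -0.697]), 'ft_force': array([1.118, 0.237, 0.279]), 'wrist_torque': array([-0.071, -0.006,  0.03 ]), 'opening': 0.09180193722034902}
scene [1.092 0.47  0.735]
scale_a_center 0.81 [334. 238.] [0.465 0.292 0.059]
scale_a_center 0.63 [341. 206.] [0.37  0.267 0.079]
scale_a_center 0.6 [381. 273.] [0.505 0.42  0.053]
scale_b_center 0.88 [289. 238.] [0.519 0.198 0.054]
scale_b_center 0.72 [242. 227.] [0.547 0.076 0.052]
scale_b_center 0.63 [283. 280.] [0.638 0.244 0.059]
rack 0.96 [309. 253.] [0.496 0.243 0.005]
channel 0.92 [189. 138.] [ 0.457 -0.148  0.198]
end_stop 0.94 [168. 207.] [ 0.595 -0.127  0.066]
chute 0.73 [187. 206.] [ 0.521 -0.134  0.006]
mouth 0.66 [192. 138.] [ 0.476 -0.12   0.218]
beaker 0.88 [244. 208.] [0.516 0.063 0.089]
boat 0.83 [198. 278.] [ 0.701  0.049 -0.   ]
goggles 0.67 [345. 328.] [ 0.638  0.398 -0.002]
top [0.363 0.092 1.111]
scale_a_center 0.49 [178. 210.] [0.452 0.279 0.081]
scale_a_center 0.49 [186. 249.] [0.352 0.255 0.084]
scale_a_center 0.48 [132. 195.] [0.491 0.401 0.089]
scale_b_center 0.82 [198. 145.] [0.627 0.231 0.089]
scale_b_center 0.78 [211. 192.] [0.499 0.194 0.098]
scale_b_center 0.69 [256. 183.] [0.524 0.076 0.089]
rack 0.92 [195. 204.] [0.477 0.247 0.006]
channel 0.74 [348. 202.] [ 0.465 -0.14   0.19 ]
end_stop 0.94 [339. 166.] [ 0.579 -0.155  0.044]
chute 0.69 [333. 191.] [ 0.495 -0.111  0.157]
mouth 0.61 [350. 207.] [ 0.47  -0.188  0.008]
beaker 0.77 [280. 215.] [0.447 0.007 0.005]
boat 0.6 [265. 130.] [0.694 0.049 0.002]
boat 0.56 [280. 216.] [0.445 0.006 0.005]
goggles 0.85 [141. 147.] [0.623 0.388 0.077]
```

View pics/s0.png

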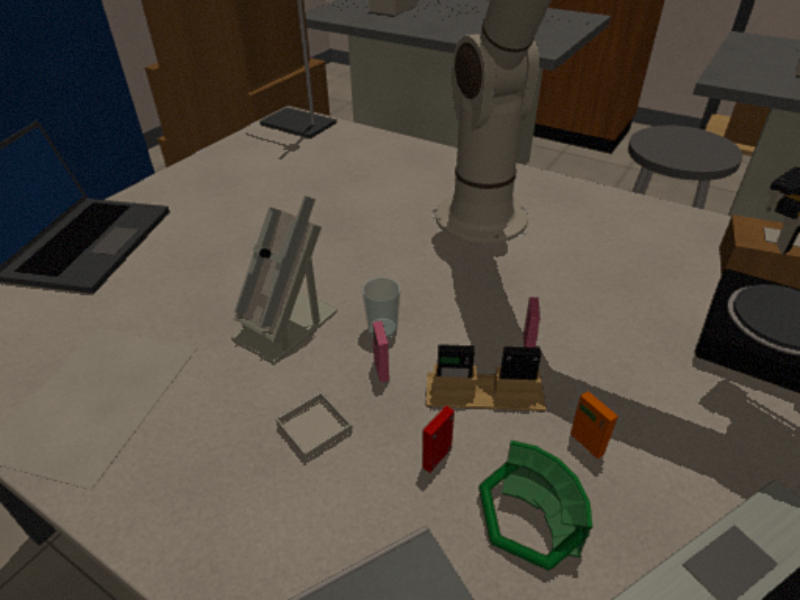

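View pics/t0.png

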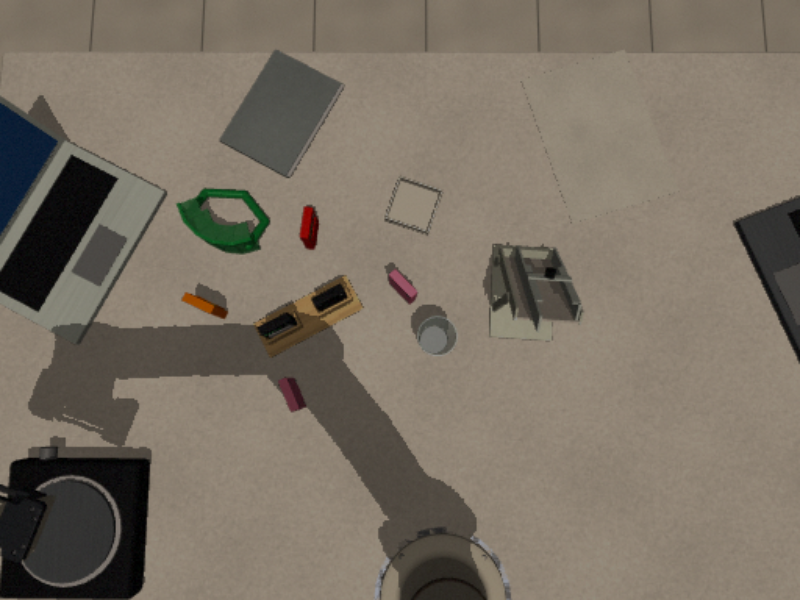

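Run:
```python
from h import *
np.set_printoptions(precision=4,suppress=True)
for n in("top","scene"):
    p=dict(np.load(n+"0.npz")); c=cloud(p); im=p["image"].astype(int)
    dark=im.max(-1)<75
    for nm,(x,y) in dict(a=(.455,.285),b=(.50,.195)).items():
        m=(abs(c[...,2]-.1)<.006)&(np.hypot(c[...,0]-x,c[...,1]-y)<.045)
        P=c[m]; 
        if len(P)>5: r=cv2.minAreaRect((P[:,:2]*1000).astype(np.float32)); print(n,nm,len(P),P.mean(0),r)
    # rack rim
    m=(abs(c[...,2]-.046)<.004)&(np.hypot(c[...,0]-.48,c[...,1]-.245)<.13)&(im[...,0]-im[...,2]>30)
    P=c[m]; r=cv2.minAreaRect((P[:,:2]*1000).astype(np.float32)); print(n,"rim",len(P),P.mean(0),r)
    # bed plane
    m=(c[...,0]>.4)&(c[...,0]<.7)&(c[...,1]>-.26)&(c[...,1]<-.05)&(c[...,2]>.03)&(c[...,2]<.24)
    P=c[m]; rng=np.random.default_rng(0);best=0
    for _ in range(6000):
        q=P[rng.choice(len(P),3,0)]; nn=np.cross(q[1]-q[0],q[2]-q[0]); l=np.linalg.norm(nn)
        if l<1e-6: continue
        nn/=l; nn*=np.sign(nn[2])
        if abs(nn[2]-np.cos(np.radians(52)))>.05 : continue
        s=abs((P-q[0])@nn)<.0025
        if s.sum()>best: best=s.sum();S=s
    Q=P[S]; c0=Q.mean(0); nn=np.linalg.svd(Q-c0)[2][2]; nn*=np.sign(nn[2])
    print(n,"bed",best,len(P),"n",nn,"slope",np.degrees(np.arccos(nn[2])),"yaw",np.degrees(np.arctan2(nn[1],nn[0])),"c",c0,Q.min(0),Q.max(0))
t=dict(np.load("top0.npz"));s=dict(np.load("scene0.npz"))
A=cv2.resize(t["image"][145:225,300:390],(540,480),interpolation=2);B=cv2.resize(s["image"][115:240,140:220],(300,480),interpolation=2)
cv2.imwrite("pics/c.png",np.clip(np.hstack([A,B[:,:260]])*1.4,0,255).astype(np.uint8)[...,::-1])
```

```text
top a 135 [0.4588 0.2852 0.0998] ((459.4233093261719, 285.37689208984375), (16.46195411682129, 55.2181396484375), 28.166587829589844)
top b 137 [0.5072 0.1973 0.0996] ((507.85491943359375, 197.51919555664062), (16.719646453857422, 55.77481460571289), 29.049354553222656)
top rim 127 [0.484  0.2315 0.0458] ((523.775634765625, 264.1541442871094), (124.07311248779297, 167.2079315185547), 28.845735549926758)
top bed 929 2088 n [ 0.784  -0.0469  0.619 ] slope 51.75476900189223 yaw -3.42594874000748 c [ 0.5109 -0.1455  0.1332] [ 0.4526 -0.1906  0.0337] [ 0.5924 -0.0901  0.2117]
scene a 136 [0.4611 0.2838 0.0979] ((460.5043029785156, 283.4619140625), (18.045080184936523, 54.831809997558594), 29.17629051208496)
scene b 134 [0.5097 0.1965 0.0981] ((509.3421936035156, 196.34542846679688), (19.191322326660156, 55.25202560424805), 29.99810791015625)
scene rim 158 [0.4838 0.2427 0.0444] ((450.37158203125, 224.32545471191406), (105.29801940917969, 172.4818878173828), 28.514549255371094)
scene bed 963 3062 n [ 0.7853 -0.0472  0.6173] slope 51.8826521126761 yaw -3.436252287601199 c [ 0.5233 -0.1507  0.1151] [ 0.4383 -0.1975  0.0322] [ 0.5901 -0.0912  0.2291]
```

View pics/c.png

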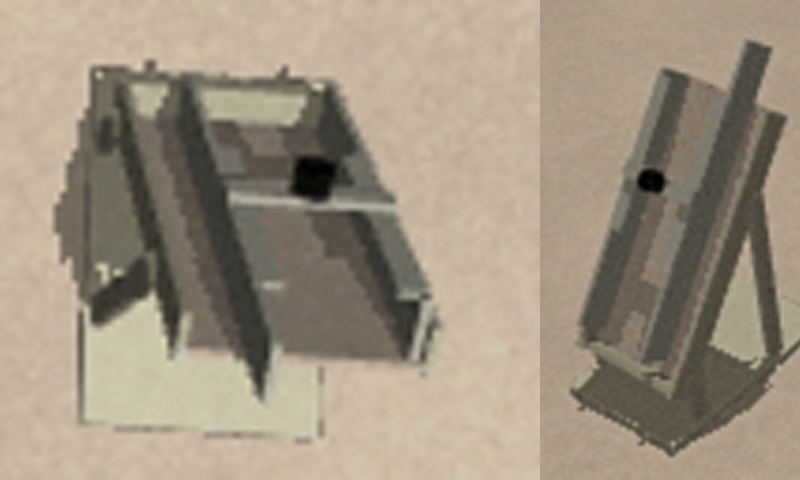

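Run:
```python
from h import *
np.set_printoptions(precision=4,suppress=True)
yaw=np.radians(-3.43);sl=np.radians(52)
X=np.array([np.cos(sl)*np.cos(yaw),np.cos(sl)*np.sin(yaw),-np.sin(sl)]);Y=np.array([-np.sin(yaw),np.cos(yaw),0]);Z=np.cross(X,Y)
print(X,Y,Z)
for n,c0 in(("top",[.5109,-.1455,.1332]),("scene",[.5233,-.1507,.1151])):
    c0=np.array(c0); O=c0-X*((.2-c0[2])/X[2]*-1); 
    p=dict(np.load(n+"0.npz")); c=cloud(p).reshape(-1,3); B=(c-O)@np.stack([X,Y,Z],1)*1000
    print(n,"O",O)
    for zl,zh in((-2,2),(12,17),(22,27),(26.5,31)):
        for xl,xh in((-45,-5),(5,60),(60,115),(125,190)):
            m=(B[:,2]>zl)&(B[:,2]<zh)&(B[:,0]>xl)&(B[:,0]<xh)&(abs(B[:,1])<90)
            h,e=np.histogram(B[m,1],bins=np.arange(-66,70,4)); print((zl,zh),(xl,xh),{int(a+2):int(k) for a,k in zip(e,h) if k>2})
    m=(abs(B[:,2])<2)&(abs(B[:,1])<50); print("x range bed",np.percentile(B[m,0],[0,1,50,99,100]))
    m=(B[:,2]>20)&(B[:,2]<30)&(abs(B[:,1])<40)&(B[:,0]<0);print("ear",m.sum(),B[m,0].min() if m.any() else 0,np.median(B[m],0), B[m,1].min(),B[m,1].max())
```

```text
[ 0.6146 -0.0368 -0.788 ] [0.0598 0.9982 0.    ] [ 0.7866 -0.0471  0.6157]
top O [ 0.4588 -0.1424  0.2   ]
(-2, 2) (-45, -5) {}
(-2, 2) (5, 60) {-40: 9, -36: 20, -32: 21, -28: 17, -24: 19, -20: 22, -16: 16, -12: 19, -8: 21, -4: 20, 0: 16, 4: 17, 8: 7, 24: 9, 28: 17, 32: 20, 36: 20, 40: 15, 52: 7}
(-2, 2) (60, 115) {-40: 8, -36: 14, -32: 15, -28: 19, -24: 17, -20: 16, -16: 17, -12: 15, -8: 17, -4: 16, 0: 4, 24: 9, 28: 16, 32: 16, 36: 17, 40: 12, 52: 9}
(-2, 2) (125, 190) {-40: 4, -36: 3, -32: 5, -28: 4, -24: 7, -20: 12, -16: 9, -12: 15, -8: 9, -4: 8, 0: 3, 24: 8, 28: 17, 32: 17, 36: 17, 40: 10, 52: 7}
(12, 17) (-45, -5) {24: 9}
(12, 17) (5, 60) {-40: 5, 24: 10, 48: 16, 52: 11}
(12, 17) (60, 115) {24: 11, 48: 8, 52: 10}
(12, 17) (125, 190) {-40: 8, 24: 10, 48: 11, 52: 9}
(22, 27) (-45, -5) {24: 13}
(22, 27) (5, 60) {-32: 5, 24: 11}
(22, 27) (60, 115) {-32: 3, 24: 7}
(22, 27) (125, 190) {-40: 11, 24: 6}
(26.5, 31) (-45, -5) {20: 4, 24: 15}
(26.5, 31) (5, 60) {-44: 3, -40: 19, -36: 19, -32: 18, 12: 4, 16: 19, 20: 19, 24: 20}
(26.5, 31) (60, 115) {-44: 5, -40: 12, -36: 9, -32: 14, -28: 3,
[... 834 characters left out ...]
15) {-36: 17, 24: 5, 28: 20, 48: 4, 52: 29}
(12, 17) (125, 190) {-40: 9, -36: 22, 24: 4, 28: 23, 48: 7, 52: 28, 56: 4}
(22, 27) (-45, -5) {24: 3, 28: 9}
(22, 27) (5, 60) {24: 4, 28: 19}
(22, 27) (60, 115) {24: 3, 28: 24}
(22, 27) (125, 190) {-40: 15, -36: 20, 24: 6, 28: 22}
(26.5, 31) (-45, -5) {24: 11, 28: 11}
(26.5, 31) (5, 60) {-40: 20, -36: 14, -32: 26, -28: 12, 16: 14, 20: 26, 24: 20, 28: 20}
(26.5, 31) (60, 115) {-40: 11, -36: 21, -32: 12, -28: 17, 16: 15, 20: 19, 24: 18, 28: 21}
(26.5, 31) (125, 190) {-40: 17, -36: 12, 24: 17, 28: 21}
x range bed [-35.5448   2.6506 127.4746 256.0175 259.1641]
ear 47 -37.875424456821285 [-18.1438  26.4879  26.125 ] 22.174912303561765 29.835871162851486
```

Emit:
{"api": "jog_arm", "payload": {"commands": [[0.8,0.7,-1,0,0.1],[0.8,0.7,-1,0,0.2],[0.8,0.7,-1,0,0.3]]}}

```text
clock: 1.4
position: [0.2933, 0.4942, 0.4045]
eef_rot: [0.706, 0.046, -0.046, -0.705]
ft_force: [1.6, 0.1, 0.6]
opening: 0.0748
```

Emit:
{"api": "jog_arm", "payload": {"commands": [[0.8,0.7,-1,0,0.1],[0.8,0.7,-1,0,0.2],[0.8,0.7,-1,0,0.23]]}}

```text
clock: 1.7
position: [0.375, 0.3771, 0.4049]
eef_rot: [-0.685, -0.174, 0.174, 0.685]
ft_force: [0.8, -0.1, 0.1]
opening: 0.0734
```

Emit:
{"api": "jog_arm", "payload": {"commands": [[0.8,0.7,-1,0,0],[0.8,0.7,-1,0,0],[0.8,0.7,-1,0,0]]}}

```text
clock: 2.0
position: [0.4601, 0.255, 0.4052]
eef_rot: [-0.685, -0.174, 0.173, 0.685]
ft_force: [0.8, 0.4, -0.4]
opening: 0.0735
```

```bash
cat >> h.py <<'E'
def st():
    o=ctrl.get_obs(); z=R.from_quat(o["eef_rot"]).as_matrix(); np.set_printoptions(precision=4,suppress=True)
    print("t",o["clock"],"p",o["position"],"jaw",np.degrees(np.arctan2(z[1,2],z[0,2])),"down",z[:,0],"f",o["ft_force"],"tau",o["wrist_torque"],"open",o["opening"],"q",o["q"]); return o
E
python3 -c "
from h import *
st()"
```

```text
t 2.0 p [0.4601 0.255  0.4052] jaw 118.45302147977927 down [0.8792 0.4764 0.002 ] f [ 0.7597  0.3869 -0.3758] tau [ 0.1077 -0.0276  0.0387] open 0.07354902820846683 q [-0.1598  0.2795 -0.4693  1.8604  0.1465  1.0335  1.379 ]
```

Emit:
{"api": "jog_arm", "payload": {"commands": [[0.8,0.403,-0.483,-0.4,0.006],[0.8,0.403,-0.483,-0.75,0.006],[0.8,0.403,-0.483,-0.75,0.006],[0.8,0.403,-0.483,-0.75,0.006]]}}

```text
clock: 2.4
position: [0.5083, 0.1941, 0.3121]
eef_rot: [0.685, 0.174, -0.177, -0.685]
ft_force: [-0.3, -0.5, 0.3]
opening: 0.0734
```

Run:
```python
from h import *
o=st(); p=ctrl.get_image("wrist"); c=cloud(p); np.savez("w0.npz",**{k:np.array(v) for k,v in p.items()})
for nm,x,y in(("b",.5085,.197),("a",.4595,.2848)):
    m=(abs(c[...,2]-.1)<.006)&(np.hypot(c[...,0]-x,c[...,1]-y)<.04); P=c[m]
    if len(P)>20: print(nm,len(P),P.mean(0),cv2.minAreaRect((P[:,:2]*1000).astype(np.float32)))
save(p,"w0.png")
```

```text
t 2.4 p [0.5083 0.1941 0.3121] jaw 118.76613496048222 down [ 0.8766  0.4812 -0.0043] f [-0.3166 -0.5406  0.3293] tau [ 0.0592  0.05   -0.0505] open 0.07338861844681477 q [-0.088   0.4261 -0.4033  1.8982  0.2155  0.8638  1.4724]
b 2293 [0.5051 0.1947 0.1   ] ((505.85394287109375, 195.02871704101562), (16.216632843017578, 56.070003509521484), 28.687013626098633)
a 1663 [0.4565 0.2784 0.0997] ((457.5027160644531, 282.9631042480469), (16.26201629638672, 56.18329620361328), 28.509035110473633)
```

View pics/w0.png

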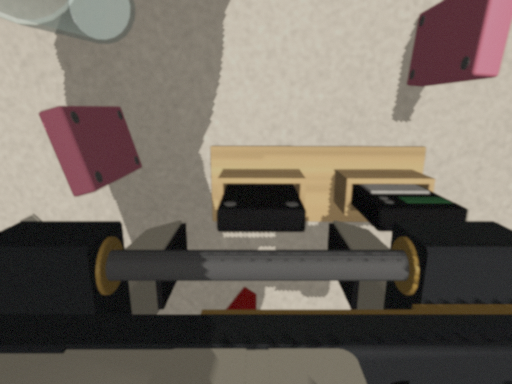

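Emit:
{"api": "jog_arm", "payload": {"commands": [[0.8,-0.011,0.016,-0.2,0],[0.8,-0.011,0.016,-0.384,0],[0.8,-0.011,0.016,-0.384,0],[0.8,-0.011,0.016,-0.384,0],[0.3,-0.011,0.016,-0.384,0],[0.3,-0.011,0.016,-0.384,0],[0.3,-0.011,0.016,-0.384,0],[0.3,-0.011,0.016,-0.384,0],[0.3,-0.011,0.016,-0.384,0]]}}

```text
clock: 3.35
position: [0.5076, 0.1984, 0.2692]
eef_rot: [-0.685, -0.177, 0.176, 0.685]
ft_force: [0.4, -0.1, 5.8]
opening: 0.0557
```

```bash
python3 -c "
from h import *
st()"
```

```text
t 3.35 p [0.5076 0.1984 0.2692] jaw 118.88405005731425 down [0.8756 0.483  0.0013] f [ 0.4063 -0.1107  5.7501] tau [0.0551 0.0961 0.0046] open 0.05573418925230442 q [-0.1137  0.4886 -0.3838  1.924   0.2541  0.7745  1.4354]
```

Emit:
{"api": "jog_arm", "payload": {"commands": [[0.3,0,0,0.2,0],[0.3,0,0,0.5,0],[0.3,0,0,0.8,0],[0.3,0,0,1,0],[0.3,0,0,1,0]]}}

```text
clock: 3.85
position: [0.5086, 0.1991, 0.3929]
eef_rot: [-0.685, -0.179, 0.174, 0.685]
ft_force: [0.4, 0.6, -1.4]
opening: 0.0558
```

Emit:
{"api": "jog_arm", "payload": {"commands": [[0.3,0,0,0.3,-0.05],[0.3,0,0,0.6,-0.1],[0.3,0,-0.3,0.9,-0.15],[0.3,0,-0.6,1,-0.18],[0.3,0,-0.9,1,-0.18],[0.3,0,-1,1,-0.18]]}}

```text
clock: 4.45
position: [0.5085, 0.0745, 0.512]
eef_rot: [0.704, 0.078, -0.074, -0.702]
ft_force: [0.4, -0.1, -1.7]
opening: 0.0557
```

Run:
```python
from h import *
st()
```

```text
t 4.45 p [0.5085 0.0745 0.512 ] jaw 102.34337414879222 down [0.9769 0.2138 0.0061] f [ 0.4123 -0.1037 -1.7381] tau [-0.0083  0.0064 -0.005 ] open 0.05567114539256831 q [ 0.0937  0.1447 -0.3261  1.7552  0.0526  1.2436  1.5403]
```

Emit:
{"api": "jog_arm", "payload": {"commands": [[0.3,-0.1,-0.3,0.11,-0.05],[0.3,-0.2,-0.6,0.11,-0.1],[0.3,-0.3,-0.9,0.11,-0.15],[0.3,-0.433,-1,0.11,-0.175],[0.3,-0.433,-1,0.11,-0.175]]}}

```text
clock: 4.95
position: [0.4549, -0.0477, 0.5238]
eef_rot: [0.708, -0.022, 0.024, -0.705]
ft_force: [-0.3, 0.3, -0.5]
opening: 0.0554
```

Emit:
{"api": "jog_arm", "payload": {"commands": [[0.3,0,-0.3,0,0],[0.3,0,-0.6,0,0],[0.3,0,-0.88,0,0],[0.3,0,-0.88,0,0],[0.3,0,-0.88,0,0]]}}

```text
clock: 5.45
position: [0.4553, -0.1528, 0.5226]
eef_rot: [0.708, -0.023, 0.023, -0.706]
ft_force: [-0.3, 0.4, -2.1]
opening: 0.0552
```

Run:
```python
from h import *
st()
for i,n in enumerate(("top","scene")):
    p=ctrl.get_image(n); np.savez(n+"1.npz",**{k:np.array(v) for k,v in p.items()})
    im=p["image"]; print(n,np.round(pix(p,np.array([.457,-.151,.2]))),np.round(pix(p,np.array([.457,-.151,.3]))))
save(p,"s1.png",(100,40,300,220),3)
```

```text
t 5.45 p [ 0.4553 -0.1528  0.5226] jaw 86.30270779259114 down [ 0.9979 -0.0645  0.001 ] f [-0.3033  0.4136 -2.1365] tau [ 0.1172 -0.055  -0.007 ] open 0.0552063669111757 q [ 0.3597  0.0636 -0.0977  1.8156  0.0093  1.2612  1.7657]
top [354. 205.] [367. 200.]
scene [188. 137.] [183. 104.]
```

View pics/s1.png

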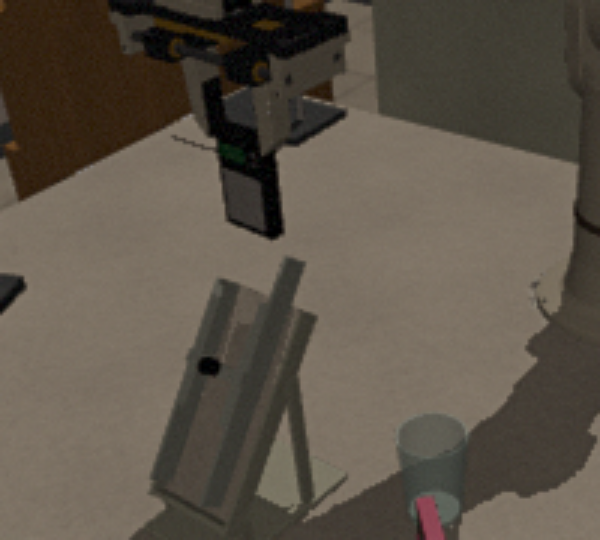

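Run:
```python
from h import *
np.set_printoptions(precision=4,suppress=True)
for n in("scene","top"):
    p=dict(np.load(n+"1.npz")); c=cloud(p)
    m=(abs(c[...,0]-.457)<.05)&(abs(c[...,1]+.152)<.05)&(c[...,2]>.255)&(c[...,2]<.325); P=c[m]; 
    print(n,len(P),P.min(0) if len(P) else 0,P.max(0) if len(P) else 0,P.mean(0) if len(P) else 0)
    if n=="scene":
        yaw=np.radians(-3.43);d=np.array([np.cos(yaw),np.sin(yaw)]);l=np.array([-np.sin(yaw),np.cos(yaw)])
        C=np.array([.4568,-.152]); u=(P[:,:2]-C)@d*1000; v=(P[:,:2]-C)@l*1000; z=P[:,2]
        print("lateral rel. guide centre",np.percentile(v,[0,2,98,100]),"fwd",np.percentile(u,[2,25,50,75,98]),"z",np.percentile(z,[0,1,2]))
        f=u>np.percentile(u,40); s=np.polyfit(z[f],u[f],1); print("lean",s, "yawfit",np.polyfit(v[f],u[f],1))
```

```text
scene 408 [ 0.4466 -0.1829  0.2627] [ 0.4688 -0.1246  0.325 ] [ 0.4616 -0.1468  0.2955]
lateral rel. guide centre [-30.6689 -27.7355  26.598   27.0921] fwd [-7.8702  3.9047  5.9668  7.1879  9.1314] z [0.2627 0.2636 0.2651]
lean [-7.4994  9.2917] yawfit [-0.0001  7.0758]
top 0 0 0 0
```

Emit:
{"api": "jog_arm", "payload": {"commands": [[0.3,0.01,0,-0.15,0],[0.3,0.01,0,-0.28,0],[0.3,0.01,0,-0.4,0],[0.3,0.01,0,-0.4,0],[0.3,0.01,0,-0.4,0]]}}

```text
clock: 6.05
position: [0.4569, -0.1504, 0.4752]
eef_rot: [0.708, -0.021, 0.021, -0.706]
ft_force: [0.7, 0.2, -0.5]
opening: 0.0554
```

Emit:
{"api": "jog_arm", "payload": {"commands": [[0.3,0,0.01,0,0],[0.3,0,0.02,0,0],[0.3,0,0.02,0,0]]}}

```text
clock: 6.35
position: [0.4572, -0.1483, 0.4761]
eef_rot: [0.708, -0.02, 0.022, -0.705]
ft_force: [-0.4, -3.5, 0.1]
opening: 0.0556
```

Emit:
{"api": "jog_arm", "payload": {"commands": [[0.3,0,0.01,0,0],[0.3,0,0.017,0,0],[0.3,0,0.017,0,0]]}}

```text
clock: 6.65
position: [0.457, -0.1476, 0.4764]
eef_rot: [0.709, -0.02, 0.023, -0.705]
ft_force: [-0.4, -6.0, -1.7]
opening: 0.0554
```

```bash
python3 -c "
from h import *
st()"
```

```text
t 6.65 p [ 0.457  -0.1476  0.4764] jaw 86.50641926702875 down [ 0.9981 -0.0609  0.0038] f [-0.437  -5.9519 -1.6665] tau [-1.5785  0.0411  0.0689] open 0.055365676994120885 q [ 0.3512  0.0959 -0.1038  1.8854  0.0168  1.1559  1.751 ]
```

Emit:
{"api": "jog_arm", "payload": {"commands": [[0.3,0,-0.03,0,0],[0.3,0,-0.033,0,0],[0.3,0.083,-0.033,0,0],[0.3,0.083,-0.033,-0.06,0],[0.3,0.083,-0.033,-0.12,0],[0.3,0.083,-0.033,-0.12,0]]}}

```text
clock: 7.25
position: [0.4665, -0.1511, 0.4602]
eef_rot: [0.709, -0.021, 0.022, -0.705]
ft_force: [-0.3, 0.3, -1.3]
opening: 0.0557
```

Emit:
{"api": "jog_arm", "payload": {"commands": [[0.3,0,0,-0.02,0],[0.3,0,0,-0.04,0],[0.3,0,0,-0.06,0],[0.3,0,0,-0.06,0]]}}

```text
clock: 7.65
position: [0.4671, -0.1512, 0.4537]
eef_rot: [0.709, -0.02, 0.022, -0.705]
ft_force: [1.9, -0.0, 2.3]
opening: 0.0556
```

```bash
python3 -c "
from h import *
st()"
```

```text
t 7.65 p [ 0.4671 -0.1512  0.4537] jaw 86.52784484203092 down [ 0.9982 -0.0605  0.0032] f [ 1.9269 -0.0093  2.2519] tau [ 0.0045 -0.8322 -0.0256] open 0.0555977960035482 q [ 0.3505  0.1364 -0.1032  1.8928  0.0213  1.109   1.749 ]
```

Emit:
{"api": "jog_arm", "payload": {"commands": [[0.3,-0.02,0.001,-0.015,0],[0.3,-0.04,0.002,-0.03,0],[0.3,-0.06,0.003,-0.046,0],[0.3,-0.08,0.004,-0.062,0],[0.3,-0.1,0.006,-0.078,0],[0.3,-0.1,0.006,-0.078,0]]}}

```text
clock: 8.25
position: [0.4545, -0.1505, 0.4437]
eef_rot: [0.709, -0.021, 0.022, -0.705]
ft_force: [2.1, -0.8, -0.4]
opening: 0.0553
```

Run:
```python
from h import *
st()
p=ctrl.get_image("scene"); save(p,"s2.png",(120,60,260,200),3)
```

```text
t 8.25 p [ 0.4545 -0.1505  0.4437] jaw 86.52443937111683 down [ 0.9982 -0.0606  0.0019] f [ 2.142  -0.7652 -0.3566] tau [-0.1238 -0.6063 -0.0263] open 0.05530905690016701 q [ 0.3553  0.1233 -0.1017  1.9315  0.02    1.0845  1.7552]
```

View pics/s2.png

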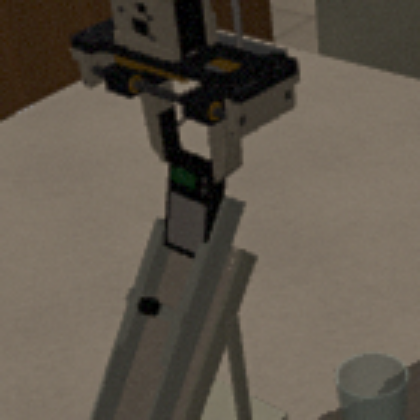

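Emit:
{"api": "jog_arm", "payload": {"commands": [[0.3,-0.033,0.002,-0.026,0],[0.3,-0.066,0.004,-0.052,0],[0.3,-0.1,0.006,-0.078,0],[0.3,-0.133,0.008,-0.104,0],[0.3,-0.166,0.01,-0.13,0],[0.3,-0.19,0.011,-0.15,0],[0.3,-0.19,0.011,-0.15,0]]}}

```text
clock: 9.0
position: [0.4313, -0.1491, 0.4253]
eef_rot: [0.709, -0.021, 0.022, -0.705]
ft_force: [1.5, -0.9, 0.4]
opening: 0.055
```

Run:
```python
from h import *
st()
```

```text
t 9.0 p [ 0.4313 -0.1491  0.4253] jaw 86.5125988653175 down [ 0.9981 -0.0608  0.001 ] f [ 1.5027 -0.8647  0.4142] tau [-0.0046 -0.5068 -0.0264] open 0.05495915280158434 q [ 0.3644  0.1007 -0.0985  2.0021  0.0174  1.0373  1.7675]
```

Emit:
{"api": "jog_arm", "payload": {"commands": [[0.3,-0.015,0.001,-0.012,0],[0.3,-0.03,0.002,-0.024,0],[0.3,-0.03,0.002,-0.024,0]]}}

```text
clock: 9.3
position: [0.4277, -0.1489, 0.4224]
eef_rot: [0.709, -0.021, 0.022, -0.705]
ft_force: [2.6, 0.4, 1.4]
opening: 0.0554
```

Run:
```python
from h import *
st()
p=ctrl.get_image("scene"); save(p,"s3.png",(120,60,260,200),3)
```

```text
t 9.3 p [ 0.4277 -0.1489  0.4224] jaw 86.51200454294181 down [ 0.9981 -0.0608  0.0016] f [2.5993 0.4385 1.4092] tau [-0.0219 -0.7206  0.0715] open 0.05542192491175871 q [ 0.3658  0.0972 -0.0979  2.0129  0.017   1.0293  1.7695]
```

View pics/s3.png

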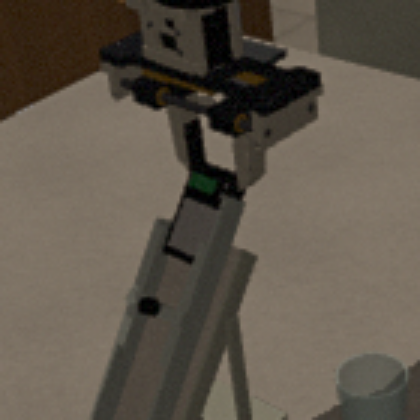

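Emit:
{"api": "jog_arm", "payload": {"commands": [[0.8,0,0,0,0],[0.8,0,0,0,0],[0.8,0,0,0,0],[0.8,0,0,0,0],[0.8,0,0,0,0]]}}

```text
clock: 9.85
position: [0.4277, -0.1489, 0.4223]
eef_rot: [0.709, -0.021, 0.022, -0.705]
ft_force: [0.4, -0.0, 0.0]
opening: 0.0734
```

Run:
```python
from h import *
st()
p=ctrl.get_image("scene"); save(p,"s4.png",(100,80,240,240),3)
```

```text
t 9.85 p [ 0.4277 -0.1489  0.4223] jaw 86.51332260740715 down [ 0.9981 -0.0608  0.0009] f [ 0.3667 -0.0159  0.0236] tau [ 0.0425  0.0122 -0.0287] open 0.07335497673028561 q [ 0.3657  0.0974 -0.0979  2.013   0.0171  1.0297  1.7694]
```

View pics/s4.png

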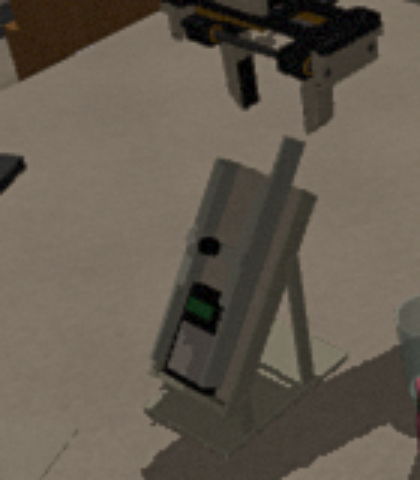

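Emit:
{"api": "jog_arm", "payload": {"commands": [[0.8,0,0,0.4,0],[0.8,0,0,0.6,0],[0.8,0,0.3,0.6,-0.09],[0.8,0,0.7,0.6,-0.18],[0.8,0,1,0.6,-0.27],[0.8,0,1,0.6,-0.36]]}}

```text
clock: 10.5
position: [0.4275, -0.024, 0.4947]
eef_rot: [0.676, -0.213, 0.213, -0.673]
ft_force: [-0.5, -0.6, -0.7]
opening: 0.0735
```

Emit:
{"api": "jog_arm", "payload": {"commands": [[0.8,0.05,0.3,0,-0.09],[0.8,0.1,0.6,0,-0.18],[0.8,0.13,0.8,0,-0.27],[0.8,0.13,1,0,-0.36],[0.8,0.13,1,0,-0.42]]}}

```text
clock: 11.0
position: [0.4427, 0.0997, 0.4948]
eef_rot: [0.57, -0.421, 0.419, -0.568]
ft_force: [-0.0, -0.9, 0.1]
opening: 0.0737
```

Emit:
{"api": "jog_arm", "payload": {"commands": [[0.8,0.05,0.3,0,-0.09],[0.8,0.1,0.6,0,-0.18],[0.8,0.13,0.8,-0.3,-0.27],[0.8,0.13,1,-0.6,-0.36],[0.8,0.13,1,-0.8,-0.42]]}}

```text
clock: 11.5
position: [0.457, 0.223, 0.3966]
eef_rot: [-0.403, 0.584, -0.58, 0.401]
ft_force: [-1.1, -0.3, 0.1]
opening: 0.0738
```

Run:
```python
from h import *
o=st(); d=np.array([.459,.284,.31])-o["position"]; print(d/.12)
```

```text
t 11.5 p [0.457  0.223  0.3966] jaw -20.688244867236293 down [-0.3533 -0.9355 -0.0014] f [-1.1252 -0.307   0.074 ] tau [-0.134   0.0914 -0.041 ] open 0.07379306857953852 q [-0.1425  0.2528 -0.4195  1.9088  0.1142  1.0067 -0.9727]
[ 0.0166  0.5082 -0.722 ]
```

Emit:
{"api": "jog_arm", "payload": {"commands": [[0.8,0.017,0.2,-0.1,-0.09],[0.8,0.017,0.4,-0.3,-0.18],[0.8,0.017,0.508,-0.5,-0.27],[0.8,0.017,0.508,-0.722,-0.36],[0.8,0.017,0.508,-0.722,-0.451],[0.8,0.017,0.508,-0.722,-0.451]]}}

```text
clock: 12.1
position: [0.4587, 0.284, 0.3089]
eef_rot: [-0.176, 0.687, -0.683, 0.174]
ft_force: [0.2, 0.6, 0.4]
opening: 0.0734
```

Run:
```python
from h import *
o=st(); p=ctrl.get_image("wrist"); c=cloud(p)
m=(abs(c[...,2]-.1)<.006)&(np.hypot(c[...,0]-.459,c[...,1]-.284)<.04); P=c[m]
print(len(P),P.mean(0),cv2.minAreaRect((P[:,:2]*1000).astype(np.float32)))
d=np.array([.459,.284,.267])-o["position"]; print(d/.12)
```

```text
t 12.1 p [0.4587 0.284  0.3089] jaw -61.321715346330386 down [-0.8773 -0.4799  0.0009] f [0.1712 0.5812 0.4239] tau [-0.088   0.1204 -0.0421] open 0.07338304525456767 q [-0.3685  0.4077 -0.2861  1.9164  0.1432  0.8377 -1.7988]
2378 [0.4587 0.285  0.0999] ((458.1936950683594, 284.58929443359375), (16.342140197753906, 55.93989181518555), 28.348230361938477)
[ 0.0028  0.     -0.349 ]
```

Emit:
{"api": "jog_arm", "payload": {"commands": [[0.8,0,0.004,-0.2,0],[0.8,0,0.004,-0.355,0],[0.8,0,0.004,-0.355,0],[0.8,0,0.004,-0.355,0],[0.3,0,0.004,-0.355,0],[0.3,0,0.004,-0.355,0],[0.3,0,0.004,-0.355,0],[0.3,0,0.004,-0.355,0]]}}

```text
clock: 12.95
position: [0.4596, 0.2848, 0.2681]
eef_rot: [-0.176, 0.687, -0.683, 0.177]
ft_force: [0.2, -0.4, 5.5]
opening: 0.0553
```

Emit:
{"api": "jog_arm", "payload": {"commands": [[0.3,0,0,0.2,0],[0.3,0,0,0.5,0],[0.3,0,0,0.8,0],[0.3,0,0,1,0],[0.3,0,0,1,0]]}}

```text
clock: 13.45
position: [0.4604, 0.2857, 0.3918]
eef_rot: [-0.174, 0.688, -0.682, 0.179]
ft_force: [0.8, -0.3, -1.3]
opening: 0.0556
```

Emit:
{"api": "jog_arm", "payload": {"commands": [[0.3,0,0,0.3,0.09],[0.3,0,0,0.6,0.18],[0.3,0,-0.3,0.9,0.27],[0.3,0,-0.6,1,0.36],[0.3,0,-0.9,1,0.4],[0.3,0,-1,1,0.4]]}}

```text
clock: 14.05
position: [0.4606, 0.1615, 0.5106]
eef_rot: [-0.377, 0.6, -0.594, 0.379]
ft_force: [-0.4, 0.2, -1.9]
opening: 0.0554
```

Run:
```python
from h import *
o=st()
```

```text
t 14.05 p [0.4606 0.1615 0.5106] jaw -25.29186526610861 down [-0.4273 -0.9041 -0.0069] f [-0.449   0.2124 -1.8668] tau [-0.097   0.0845  0.0339] open 0.05541113119252586 q [-0.0898  0.0964 -0.3206  1.8109  0.0226  1.238  -0.8578]
```

Emit:
{"api": "jog_arm", "payload": {"commands": [[0.3,0,-0.2,0.1,0.09],[0.3,0,-0.4,0.1,0.18],[0.3,0,-0.6,0.1,0.27],[0.3,0,-0.868,0.1,0.36],[0.3,0,-0.868,0.1,0.42]]}}

```text
clock: 14.55
position: [0.4606, 0.053, 0.5207]
eef_rot: [0.553, -0.446, 0.44, -0.55]
ft_force: [0.2, 0.5, -1.7]
opening: 0.0554
```

Emit:
{"api": "jog_arm", "payload": {"commands": [[0.3,0,-0.2,0,0.09],[0.3,0,-0.4,0,0.18],[0.3,0,-0.6,0,0.27],[0.3,0,-0.868,0,0.36],[0.3,0,-0.868,0,0.42]]}}

```text
clock: 15.05
position: [0.4602, -0.0554, 0.5188]
eef_rot: [0.668, -0.245, 0.238, -0.661]
ft_force: [0.2, 0.6, -0.6]
opening: 0.0559
```

Emit:
{"api": "jog_arm", "payload": {"commands": [[0.3,0,-0.2,0,0.09],[0.3,0,-0.4,0,0.18],[0.3,-0.03,-0.6,0,0.27],[0.3,-0.03,-0.868,0,0.36],[0.3,-0.03,-0.868,0,0.403],[0.3,-0.03,-0.868,0,0.403]]}}

```text
clock: 15.65
position: [0.4564, -0.1599, 0.517]
eef_rot: [0.711, -0.026, 0.019, -0.703]
ft_force: [-0.0, 0.0, -1.7]
opening: 0.0555
```

Run:
```python
from h import *
o=st(); p=ctrl.get_image("scene"); c=cloud(p); np.set_printoptions(precision=2,suppress=True)
m=(abs(c[...,0]-.457)<.05)&(abs(c[...,1]+.152)<.05)&(c[...,2]>.255)&(c[...,2]<.325); P=c[m]
yaw=np.radians(-3.43);d=np.array([np.cos(yaw),np.sin(yaw)]);l=np.array([-np.sin(yaw),np.cos(yaw)])
C=np.array([.4568,-.152]); u=(P[:,:2]-C)@d*1000; v=(P[:,:2]-C)@l*1000; z=P[:,2]
print("lat",np.percentile(v,[0,2,98,100]),"fwd",np.percentile(u,[2,25,50,75,98]),"z",np.percentile(z,[0,2])*1000)
d=np.array([.457,-.151,.475])-o["position"]; print(d/.12,(86.55-0))
save(p,"s5.png",(100,40,300,220),3)
```

```text
t 15.65 p [ 0.4564 -0.1599  0.517 ] jaw 86.29649233193031 down [ 0.9979 -0.0647 -0.0092] f [-0.0432  0.023  -1.7002] tau [ 0.106  -0.014   0.0067] open 0.0554800182180906 q [ 0.3363  0.0753 -0.0636  1.8155  0.0191  1.2576  1.7731]
lat [-38.55 -35.63  19.1   20.18] fwd [-6.43  5.58  7.25  8.53 10.42] z [258.38 260.36]
[ 0.    0.07 -0.35] 86.55
```

View pics/s5.png

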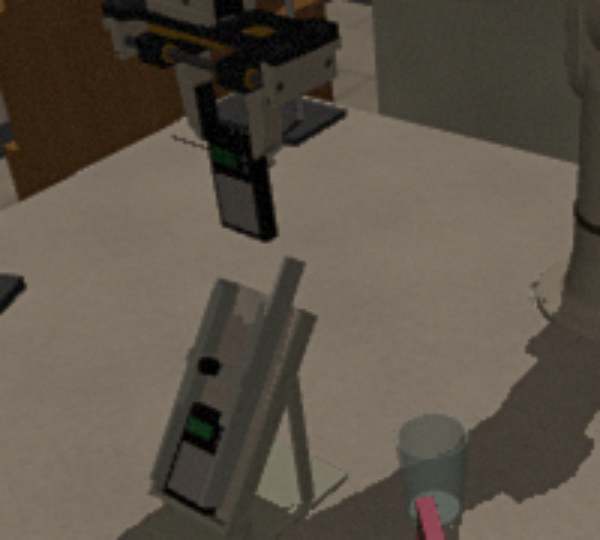

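Emit:
{"api": "jog_arm", "payload": {"commands": [[0.3,0.004,0.074,0,0.003],[0.3,0.004,0.074,-0.1,0.003],[0.3,0.004,0.074,-0.22,0.003],[0.3,0.004,0.074,-0.35,0.003],[0.3,0.004,0.074,-0.35,0.003]]}}

```text
clock: 16.2
position: [0.4561, -0.1516, 0.4726]
eef_rot: [0.712, -0.026, 0.017, -0.701]
ft_force: [0.5, -6.7, -5.1]
opening: 0.0559
```

Run:
```python
from h import *
o=st(); print((np.array([.467,-.1512,.460])-o["position"])/.12)
```

```text
t 16.2 p [ 0.4561 -0.1516  0.4726] jaw 86.48324531692298 down [ 0.998  -0.0615 -0.0116] f [ 0.4809 -6.7372 -5.1142] tau [-2.1698 -0.0563  0.0166] open 0.05585586621615526 q [ 0.3251  0.1033 -0.072   1.8858  0.0269  1.1613  1.752 ]
[ 0.0906  0.0031 -0.1052]
```

Emit:
{"api": "jog_arm", "payload": {"commands": [[0.3,0,-0.025,0.02,0],[0.3,0,-0.025,0.02,0],[0.3,0,-0.025,0.02,0]]}}

```text
clock: 16.5
position: [0.4563, -0.1538, 0.4748]
eef_rot: [0.712, -0.026, 0.017, -0.702]
ft_force: [0.5, 0.1, -2.3]
opening: 0.0559
```

Run:
```python
from h import *
o=st()
yaw=np.radians(-3.43);sl=np.radians(52)
X=np.array([np.cos(sl)*np.cos(yaw),np.cos(sl)*np.sin(yaw),-np.sin(sl)]);Y=np.array([-np.sin(yaw),np.cos(yaw),0]);Z=np.cross(X,Y);O=np.array([.4568,-.152,.2])
ims=[]
for n in("scene","top"):
    p=ctrl.get_image(n); c=cloud(p).reshape(-1,3); B=(c-O)@np.stack([X,Y,Z],1)*1000
    for nm,m in(("guides30",(abs(B[:,2]-27)<3)&(B[:,0]>10)&(B[:,0]<110)),("ear",(B[:,2]>5)&(B[:,2]<30)&(B[:,0]>-39)&(B[:,0]<-5)&(B[:,1]>5)),("scale",(c[:,2]>.225)&(c[:,2]<.285)&(abs(c[:,0]-.457)<.03)&(abs(B[:,1])<40))):
        h,e=np.histogram(B[m,1],bins=np.arange(-46,47,2)); print(n,nm,{int(a+1):int(k) for a,k in zip(e,h) if k})
    ims.append(cv2.resize(p["image"][70:210,130:240] if n=="scene" else p["image"][130:270,300:410],(400,510)))
cv2.imwrite("pics/d.png",np.clip(np.hstack(ims)*1.4,0,255).astype(np.uint8)[...,::-1])
```

```text
t 16.5 p [ 0.4563 -0.1538  0.4748] jaw 86.52863843286107 down [ 0.9981 -0.0607 -0.0116] f [ 0.5455  0.1097 -2.2669] tau [ 0.0518 -0.0086 -0.0535] open 0.05588457670648438 q [ 0.3286  0.1031 -0.0708  1.8809  0.026   1.1665  1.758 ]
scene guides30 {-37: 8, -35: 9, -33: 14, -31: 11, -29: 13, -27: 14, -25: 23, -23: 8, -21: 3, 17: 1, 19: 6, 21: 8, 23: 15, 25: 19, 27: 14, 29: 10, 31: 25, 33: 33, 35: 5}
scene ear {5: 2, 7: 3, 9: 4, 11: 2, 13: 3, 15: 5, 17: 3, 19: 7, 21: 3, 23: 1, 25: 4, 27: 2, 29: 5, 31: 32, 33: 51, 35: 2}
scene scale {-31: 2, -29: 6, -27: 8, -25: 5, -23: 5, -21: 15, -19: 10, -17: 13, -15: 9, -13: 8, -11: 11, -9: 12, -7: 13, -5: 10, -3: 10, -1: 6, 1: 14, 3: 8, 5: 9, 7: 14, 9: 13, 11: 10, 13: 7, 15: 15, 17: 13, 19: 16, 21: 16, 23: 26, 25: 39, 27: 13, 29: 6, 31: 24, 33: 34}
top guides30 {-33: 4, -31: 5, -29: 3, -27: 2, -25: 3, -21: 1, 25: 1}
top ear {}
top scale {33: 1, 35: 1}
```

View pics/d.png

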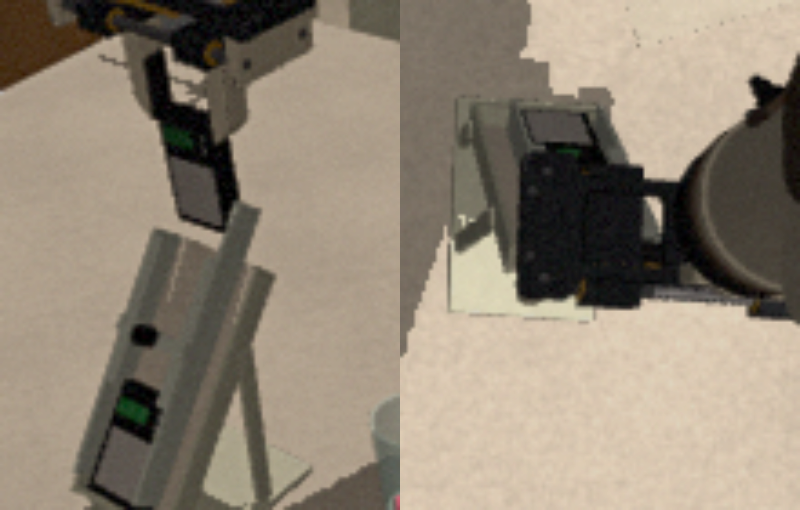

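Emit:
{"api": "jog_arm", "payload": {"commands": [[0.3,0.045,-0.008,0,0],[0.3,0.09,-0.008,-0.03,0],[0.3,0.09,-0.008,-0.08,0],[0.3,0.09,-0.008,-0.123,0],[0.3,0.09,-0.008,-0.123,0]]}}

```text
clock: 17.1
position: [0.4667, -0.1548, 0.459]
eef_rot: [0.712, -0.026, 0.016, -0.702]
ft_force: [-0.9, 0.2, -2.6]
opening: 0.0556
```

Emit:
{"api": "jog_arm", "payload": {"commands": [[0.3,0,0,-0.02,0],[0.3,0,0,-0.04,0],[0.3,0,0,-0.06,0],[0.3,0,0,-0.06,0]]}}

```text
clock: 17.5
position: [0.4687, -0.1545, 0.4557]
eef_rot: [0.712, -0.023, 0.019, -0.701]
ft_force: [1.0, 1.5, 15.3]
opening: 0.0555
```

Run:
```python
from h import *
o=st()
```

```text
t 17.5 p [ 0.4687 -0.1545  0.4557] jaw 86.5727199635637 down [ 0.9982 -0.0599 -0.0049] f [ 1.0369  1.4692 15.3024] tau [ 0.3797  0.0703 -0.0148] open 0.05549928151577619 q [ 0.3243  0.1402 -0.0731  1.8834  0.0291  1.1205  1.7501]
```

Emit:
{"api": "jog_arm", "payload": {"commands": [[0.3,0,0,0.05,0],[0.3,0.02,0,0.05,0],[0.3,0.036,-0.003,0.05,0],[0.3,0.036,-0.003,0.05,0]]}}

```text
clock: 17.9
position: [0.473, -0.1549, 0.4609]
eef_rot: [0.712, -0.024, 0.019, -0.701]
ft_force: [0.2, -0.3, -2.2]
opening: 0.0555
```

Emit:
{"api": "jog_arm", "payload": {"commands": [[0.3,0,0,-0.02,0],[0.3,0,0,-0.04,0],[0.3,0,0,-0.06,0],[0.3,0,0,-0.06,0]]}}

```text
clock: 18.3
position: [0.4727, -0.1549, 0.453]
eef_rot: [0.712, -0.024, 0.018, -0.702]
ft_force: [0.1, 0.3, -2.1]
opening: 0.0558
```

Run:
```python
from h import *
o=st()
p=ctrl.get_image("scene"); cv2.imwrite("pics/e.png",cv2.resize(np.clip(p["image"][80:200,130:240]*1.4,0,255).astype(np.uint8),(550,600),interpolation=2)[...,::-1])
```

```text
t 18.3 p [ 0.4727 -0.1549  0.453 ] jaw 86.56795147082096 down [ 0.9982 -0.06   -0.0075] f [ 0.0647  0.2782 -2.0669] tau [-0.0017  0.0281  0.0266] open 0.05579103871864527 q [ 0.3226  0.151  -0.0732  1.8771  0.03    1.1187  1.7479]
```

Emit:
{"api": "jog_arm", "payload": {"commands": [[0.3,0,0,-0.015,0],[0.3,0,0,-0.025,0],[0.3,0,0,-0.025,0]]}}

```text
clock: 18.65
position: [0.4729, -0.1549, 0.4502]
eef_rot: [0.712, -0.024, 0.019, -0.702]
ft_force: [0.6, 0.4, -1.0]
opening: 0.0558
```

Run:
```python
from h import *
o=st()
```

```text
t 18.65 p [ 0.4729 -0.1549  0.4502] jaw 86.57194077176021 down [ 0.9982 -0.0599 -0.0068] f [ 0.5674  0.4202 -0.9522] tau [ 0.0102 -0.1238 -0.0509] open 0.05575703393428738 q [ 0.3225  0.1535 -0.0733  1.8806  0.0303  1.112   1.7475]
```

Emit:
{"api": "jog_arm", "payload": {"commands": [[0.3,-0.01,0,0.013,0],[0.3,-0.021,0.001,0.026,0],[0.3,-0.053,0.003,0.002,0],[0.3,-0.085,0.005,-0.023,0],[0.3,-0.118,0.007,-0.048,0],[0.3,-0.151,0.009,-0.074,0],[0.3,-0.184,0.011,-0.1,0],[0.3,-0.184,0.011,-0.1,0]]}}

```text
clock: 19.45
position: [0.45, -0.1532, 0.4376]
eef_rot: [0.712, -0.024, 0.018, -0.702]
ft_force: [2.3, 2.3, -0.6]
opening: 0.0558
```

Run:
```python
from h import *
o=st()
```

```text
t 19.45 p [ 0.45   -0.1532  0.4376] jaw 86.56862643299537 down [ 0.9982 -0.06   -0.0083] f [ 2.2519  2.3125 -0.6244] tau [ 0.4762 -0.5471  0.0175] open 0.0557826552021868 q [ 0.3309  0.1249 -0.0709  1.9443  0.0277  1.0782  1.7582]
```

Emit:
{"api": "jog_arm", "payload": {"commands": [[0.3,0,0.006,0,0],[0.3,-0.033,0.008,-0.026,0],[0.3,-0.066,0.01,-0.052,0],[0.3,-0.1,0.012,-0.078,0],[0.3,-0.133,0.014,-0.104,0],[0.3,-0.15,0.015,-0.118,0],[0.3,-0.15,0.015,-0.118,0]]}}

```text
clock: 20.15
position: [0.4316, -0.1513, 0.423]
eef_rot: [0.712, -0.025, 0.018, -0.702]
ft_force: [1.6, 0.5, 0.1]
opening: 0.0555
```

Run:
```python
from h import *
o=st()
p=ctrl.get_image("scene"); cv2.imwrite("pics/e.png",cv2.resize(np.clip(p["image"][80:200,130:240]*1.4,0,255).astype(np.uint8),(550,600),interpolation=2)[...,::-1])
```

```text
t 20.15 p [ 0.4316 -0.1513  0.423 ] jaw 86.56131270394692 down [ 0.9981 -0.0601 -0.0092] f [1.5564 0.4582 0.1157] tau [ 0.245  -0.4369 -0.0565] open 0.055536914447851145 q [ 0.3367  0.1068 -0.0691  2.0007  0.0265  1.0407  1.7653]
```

Emit:
{"api": "jog_arm", "payload": {"commands": [[0.3,-0.012,0.001,-0.009,0],[0.3,-0.022,0.001,-0.017,0],[0.3,-0.022,0.001,-0.017,0]]}}

```text
clock: 20.5
position: [0.4291, -0.1511, 0.421]
eef_rot: [0.712, -0.025, 0.018, -0.702]
ft_force: [1.5, 0.9, 0.7]
opening: 0.0557
```

Run:
```python
from h import *
o=st()
p=ctrl.get_image("scene"); cv2.imwrite("pics/f.png",cv2.resize(np.clip(p["image"][80:200,130:240]*1.4,0,255).astype(np.uint8),(550,600),interpolation=2)[...,::-1])
```

```text
t 20.5 p [ 0.4291 -0.1511  0.421 ] jaw 86.5627814506818 down [ 0.9982 -0.0601 -0.009 ] f [1.5138 0.8551 0.7466] tau [ 0.2606 -0.6484  0.0275] open 0.055736378424472 q [ 0.3376  0.1045 -0.0687  2.0082  0.0262  1.0352  1.7666]
```

View pics/f.png

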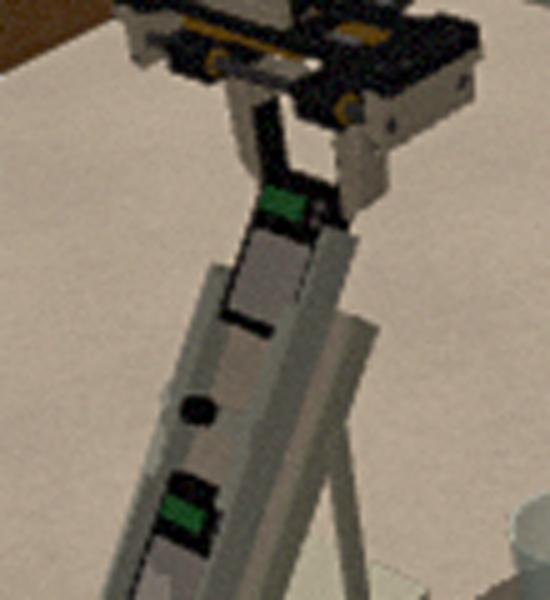

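Scale a is inserted and aligned with the bed, and scale b is at the bottom. Release next.

Emit:
{"api": "jog_arm", "payload": {"commands": [[0.8,0,0,0,0],[0.8,0,0,0,0],[0.8,0,0,0,0],[0.8,0,0,0,0],[0.8,0,0,0.2,0],[0.8,0,0,0.6,0],[0.8,0,0,0.6,0],[0.8,0,0,0.6,0]]}}

```text
clock: 21.35
position: [0.4293, -0.1513, 0.4941]
eef_rot: [0.712, -0.024, 0.019, -0.702]
ft_force: [-0.5, -0.3, -0.3]
opening: 0.0736
```

Run:
```python
from h import *
o=st()
yaw=np.radians(-3.43);sl=np.radians(52)
X=np.array([np.cos(sl)*np.cos(yaw),np.cos(sl)*np.sin(yaw),-np.sin(sl)]);Y=np.array([-np.sin(yaw),np.cos(yaw),0]);Z=np.cross(X,Y);O=np.array([.4575,-.142,.2])
p=ctrl.get_image("scene")
for r in ctrl.tip_of(p,"scale_a_center")[:5]:
    u,v=r["location"]; print(round(r["score"],2),(u,v),(world(p,u,v)-O)@np.stack([X,Y,Z],1)*1000)
c=cloud(p);B=(c-O)@np.stack([X,Y,Z],-1)*1000; im=p["image"].astype(int)
for lo in range(0,210,10):
    m=(B[...,0]>lo)&(B[...,0]<lo+10)&(abs(B[...,1]+12)<10)&(B[...,2]<26)&(B[...,2]>-5)
    if m.sum()>2: print(lo,m.sum(),"z",np.median(B[m][:,2]).round(1),"rgb",np.median(im[m],0))
cv2.imwrite("pics/g.png",cv2.resize(np.clip(p["image"][90:230,120:240]*1.4,0,255).astype(np.uint8),(514,600),interpolation=2)[...,::-1])
```

```text
t 21.35 p [ 0.4293 -0.1513  0.4941] jaw 86.55336581462856 down [ 0.9982 -0.0602 -0.0063] f [-0.5286 -0.2946 -0.3023] tau [0.0715 0.0348 0.0098] open 0.0735745275383667 q [ 0.3389  0.0349 -0.0672  1.9101  0.0192  1.1999  1.7753]
0.92 (379.1, 271.8) [122.57   559.6185 -78.6163]
0.84 (340.8, 208.3) [  32.8079  404.2364 -168.0662]
0.54 (177.0, 163.1) [72.131   8.5439 31.5645]
0 14 z -0.1 rgb [91. 82. 70.]
10 10 z -0.1 rgb [89.5 81.5 70.5]
20 17 z 11.3 rgb [29. 27. 18.]
30 25 z 15.4 rgb [ 9. 10.  8.]
40 22 z 16.2 rgb [15. 43. 19.]
50 22 z 16.3 rgb [6.  4.  3.5]
60 23 z 18.0 rgb [65. 59. 55.]
70 4 z 19.2 rgb [61.5 58.  52.5]
80 12 z 17.3 rgb [65.  61.  55.5]
90 20 z 18.6 rgb [65.5 61.  56.5]
100 20 z 17.1 rgb [66.  61.  56.5]
110 20 z 15.7 rgb [2.  3.5 1.5]
120 21 z 16.1 rgb [3. 5. 5.]
130 19 z 17.5 rgb [18. 47. 24.]
140 23 z 16.6 rgb [4. 7. 4.]
150 22 z 17.4 rgb [65.  60.  55.5]
160 21 z 18.4 rgb [65. 61. 56.]
170 21 z 18.2 rgb [65. 59. 55.]
180 18 z 18.1 rgb [64.  59.5 55. ]
190 21 z 17.7 rgb [66. 60. 57.]
200 21 z 16.5 rgb [27. 24. 22.]
```

View pics/g.png

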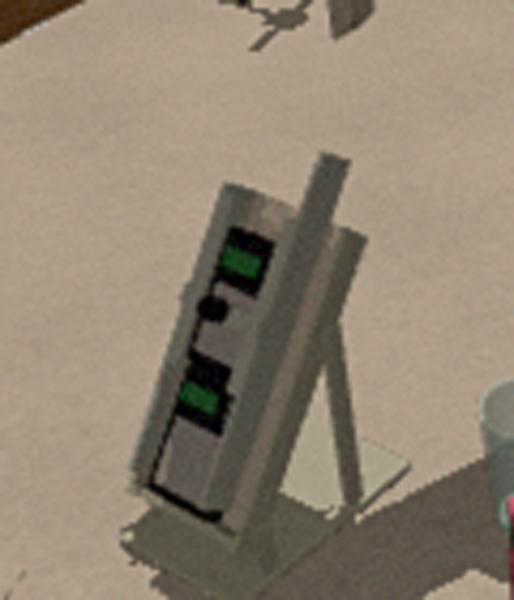

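```bash
python3 -c "
from h import *
ctrl.sign_off(); print('ok')"
```

```text
the job is handed in; nothing more can be done
ok
```

Both scales are in the chute, lying flat with the pan up and pan end first, and I handed the job in at about 21 s. Sign-off reports no verdict.

**How it went:** I gripped each scale across its width at the display end and turned it so the pan faced away from the robot. I then felt for the +y ear and pressed the pan end onto the bed, so the scale turned in the grip until it lay along the slope. When released, each one slid down by itself, scale b first and then scale a.

**Last checks:**
- **Position:** in the last camera depth reading, the lower scale spans about 115–205 mm down the bed, which puts it at the end stop. The upper one spans about 25–115 mm, touching it.
- **Lying flat:** both bodies stand about 16 mm off the bed and both pans about 18 mm, so both lie flat with the pan up.
- **Sideways:** I did not measure this after release. It follows from the guides, whose centre line I estimated at about 10 mm to −y of the bed's middle, against the 18 mm allowed.
- **Bystanders:** the arm passed well above the beaker, boat and goggles, and nothing suggests they moved. I did not measure them again at the end.

**What disagreed or failed:**
- On the second scale, the contact with the ear came 2–3 mm earlier than on the first, while the tool leaned slightly. I went by the contact and re-centred.
- The second scale's first touchdown landed on the mouth edge with about 15 N, so I lifted it and moved it forward a few millimetres.
- In the last picture the recognition network scored look-alikes on the bench highest, and its one hit on the chute was weak (0.54). I relied on the depth profile and the picture instead.

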